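# Wind the chart recorder's clock and set its pens back on the chart

## Task

Wind the drum clock of the chart recorder fully: turn the butterfly key on top of the drum clockwise, a part turn at a time, until it will turn no further. Keep the pens off the chart until the clock is wound, then swing the pen lifter's front knob all the way over toward the drum so that both pens rest on the chart. Do not touch the pen arms themselves, and leave the other things on the desk where they are.

Things in the scene. Friction and masses are not known exactly. Their poses are not given: they have to be found in the camera images.
- recorder: Chart recorder, cover off, fixed: grey base 130 (x) x 220 (y) x 26 mm high, left or right of the grey parts cabinet. Origin: centre of its underside on the desk; front = -x, z up. Chart drum 92 mm across, axis at x 0, y 50, rim 125 mm high. Sensor cage 50 x 50 mm at x 25, y -75, 125 mm high. Pen arms run at x -52 (pens 15 mm farther out while lifted) from y -85 to 50, heights 62 and 94 mm.
- key_grip (a point): Middle of the brass butterfly key's flat bow, on the drum's upright axis, 152 mm above the desk. Turns with the key. The bow is 42 mm wide along this point's x, 9 mm thick along its y (close the fingers along y) and spans 137 to 167 mm above the desk, on a 13 mm round stem. Nothing stands within 60 mm beside it above the drum's rim (125 mm).
- winding_key (a joint): Key angle, rad; grows clockwise seen from above, which winds the spring. Starts between 0.8 and 1.9; stops fully wound at 4.42, so it needs several grasps. The spring pulls back 0.09 N m at the start, 0.19 when full. An 18-tooth ratchet and click hold it: let go, it runs back at most one tooth (0.35 rad) and stays, so let go before turning the gripper back. The last tooth catches at 4.32.
- pen_lifter (a joint): Angle of the pen lifter's lever, rad: 0 to 0.1 at the start (pens held off), grows clockwise seen from above as the knob is pushed toward the recorder's +y (the drum's side), to its stop at 0.62 (pens let down). Upright pivot at x -45, y -35 mm of the recorder. Stays where it is left; takes about 1 N at the knob.
- lifter_knob (a point): Middle of the lifter's upright black knob, 65 mm above the desk in front of the base; 15 mm across, 52 to 78 mm above the desk, on a lever 7 mm thick at 32 to 39 mm. It moves on an arc of 90 mm radius about the lifter's pivot: in the recorder's frame x -135, y -36 mm at angle 0, x -131, y -8 at 0.31, x -119, y 17 at 0.62.
- pen_arms (a joint): Angle of the pair of thin aluminium pen arms, rad, about their upright spindle at x -52, y -85 mm of the recorder: 0.09 to 0.13 while the lifter holds them off, 0.20 with both pens on the chart. A light spring swings them onto the chart as the lifter is swung away.
- shield_box: Bystander: closed light-grey metal test box 128 x 160 x 62 mm, on the other side of the parts cabinet from the recorder. Origin: centre of its underside. The cabinet stands at x 345 to 560, y -130 to 170 mm, 200 mm high, a low case on it to 235 mm; a wall stands behind it at x 600 mm.
- bnc_adapter: Bystander: small silvery round adapter 14 mm across, 32 mm high, standing at the recorder's front right, about x -125, y -105 mm of the recorder. Origin: centre of its underside.
- attenuator: Bystander: small silvery attenuator 21 x 56 x 18 mm lying in front of the recorder, about x -175, y -48 mm of the recorder. Origin: centre of its underside.
- flask: Bystander: orange drinking flask 72 mm across, 250 mm high, standing at the back right. Origin: centre of its underside.

How it is judged:
By the outcome, as a careful person would: the job done as asked, in the order asked, and still so for the second after the job is handed in, with the robot touching nothing.
It also fails if it takes over 67 s, if anything falls off the work surface, if the arm or the gripper's body presses on something with over 40 N, if the wrist force passes 120 N, or if a joint passes its speed limit or range.

## Robot

A 7-joint arm with a two-finger parallel gripper is mounted at the origin on the work surface; the furniture and walls round the work are solid. World frame = base frame: x ahead of the robot, y to its left, z up, the work surface at z = 0. Lengths are in m, angles in rad, forces in N, time in s.
With the tool pointing down it reaches from about 0.425 to 0.925 m from the base axis. Payload 6.8 kg.
Tool frame: the origin (TCP) lies midway between the tips of the shut fingers; the grasp point (between the pads) lies r.grip_point_offset behind it (r.grip_point_offset is the distance from the TCP to the grasp point, in m); z points along the fingers, y is the line along which they close (so a half turn about z gives the same grasp; the last joint's range is limited). The gripper opens to 85 mm and grips with 20 to 120 N. Pads are 22 mm wide; open, the fingers measure 114 mm over their backs; the gripper's body (76 mm by 85 mm) begins 54 mm behind the grasp point. The pads swing forward as they close: fully open they stand 13 mm farther back than shut.
Start: joints at [1.083, 0.477, 0.022, 1.555, -0.011, 1.109, -0.083], TCP at [0.25, -0.627, 0.231] pointing down, gripper open.
Joint ranges: [-2.96, 2.96], [-0.34, 2.1], [-1.41, 1.46], [0.24, 2.44], [-1.37, 4.51], [0.17, 1.92], [-2.96, 2.96]. Speed limits (rad/s): [2.39, 2.39, 3.14, 3.14, 3.14, 3.14, 3.14].

## Interface

Orientations are given as a rotation vector (axis times angle).
In Python, from bench import r gives the robot as it stands. The module is installed in compiled form; this text tells all that it offers.
- The arm moves only by the shell command python3 -m crank 'ROWS' [FORCE]. ROWS is JSON, a list of rows, each a list of 5 numbers: the shift along the world's x, y, z in units of 200 mm (1.0 is 200 mm), then the turn about the world's z in units of 45 degrees (1.0 is 45 degrees), then the opening, from -1 (shut) to 1 (fully open). In form: [[dx, dy, dz, turn, jaw], ...]. A call has 1 to 8 rows; each row shifts and turns the commanded pose from where the row before left it; what a row does not reach is not made up. A row lasts 1/12 s, in which the tool goes at most 41.7 mm and 7.16 degrees, less where a joint would pass 70% of its speed; a pose out of reach is approached as far as the arm can. A call with a number of a shift or a turn outside -1 to 1 is refused whole. A call with a gripper value outside its range is refused whole. The fingers move at their own pace and stop on an object; FORCE is the grip in N (left out, the last holds). Time passes only in rows, so rows that do not move let the fingers close. It gives the time, the measured TCP pose, the force, the opening and the grip force at its end, in the units of the state.
- r.get_obs(): the state, without advancing time (a new reading comes with each control period).
- r.grab_frame(name): name is "scene" or "side" or "wrist"; returns the picture (420x560x3 uint8, blue, green, red); there is no depth.
- r.camera_model(name): a dict with "fx", "fy", "cx", "cy" (pixels), "distortion" ([k1, k2, p1, p2, k3] as OpenCV has them; the pictures are not rectified), "R" (3x3) and "t" (3): a world point X has camera coordinates R X + t. Camera axes: x right, y down, z forward; pixel columns grow to the right and rows downward; lengths in m; the calibration is good to about 2 mm. A picture is of the moment at which its call begins: read the wrist's pose just before it. camera_model takes no time and is no camera call; for the wrist camera it gives the pose at the moment of the call.
- r.hand_in(): hands the job in; it is judged then, once.
The state is a dict: "clock": time; "joints": joint angles; "qvel": joint speeds; "tau": joint torques, N m; "tcp_pos": TCP position; "orientation": TCP orientation; "contact_force": force on the tool from outside, world axes, zero at the start; "moment": the same for the moment, N m; "grip_width": finger opening in m; "gripper_force": force on a finger pad.
Only numpy, scipy, OpenCV 4.12 (cv2) and the standard library are available. Lean on these libraries where they do the work, as an engineer would, in place of code of your own. Each camera call takes 0.05 s, during which the arm holds its last target. There are 200 camera calls.

## Working session

There is one attempt and no reset: what is moved stays moved. The work goes in short steps, Python scripts to look and compute and a shell command to move; the robot and the scene stay as the last step left them, time stands still between calls to the robot, and variables do not carry over. Pictures are saved under pics/ and viewed, at most 10 in all, crops included, and the job is handed in when it is done.

```bash
mkdir -p pics; python3 - <<'E'
from bench import r
import cv2,numpy as np
o=r.get_obs();print(o['clock'],o['tcp_pos'],o['orientation'],o['grip_width'],r.grip_point_offset)
for n in("scene","side"):
    im=r.grab_frame(n);cv2.imwrite(f"pics/{n}0.png",im)
    c=r.camera_model(n);print(n,-np.array(c['R']).T@c['t'],np.array(c['R'])[2])
E
```

```text
0.0 [ 0.25001534 -0.62636901  0.23033   ] [-3.08340427e+00 -5.92640830e-01  7.21659530e-04] 0.0853396703725435 0.0187
scene [-0.12934243 -1.03023977  0.61150491] [ 0.44212602  0.80712611 -0.3912442 ]
side [ 0.22270953 -1.22202884  1.10324868] [ 0.10865188  0.76179208 -0.63864513]
```

View pics/scene0.png

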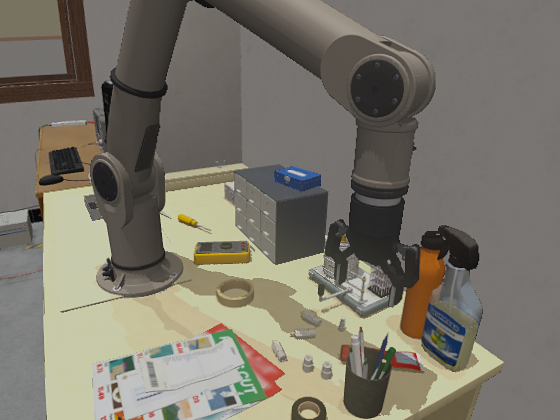

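View pics/side0.png

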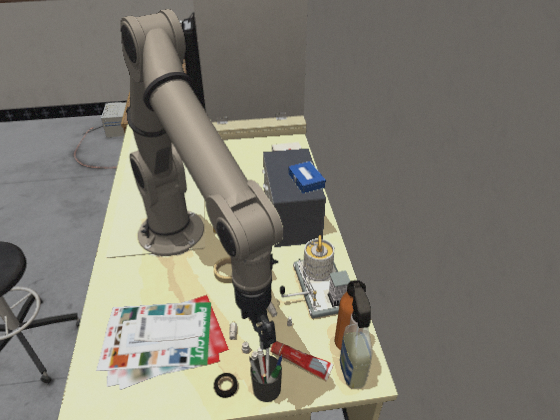

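The recorder stands right of the cabinet: in the side picture the drum is near (320,260) and the knob near (283,290). I'll enlarge that area.

```bash
python3 - <<'E'
import cv2
im=cv2.imread("pics/side0.png")[220:330,255:375]
cv2.imwrite("pics/side0c.png",cv2.resize(im,None,fx=5.4,fy=5.4,interpolation=cv2.INTER_CUBIC))
E
```

```text
(no output)
```

View pics/side0c.png

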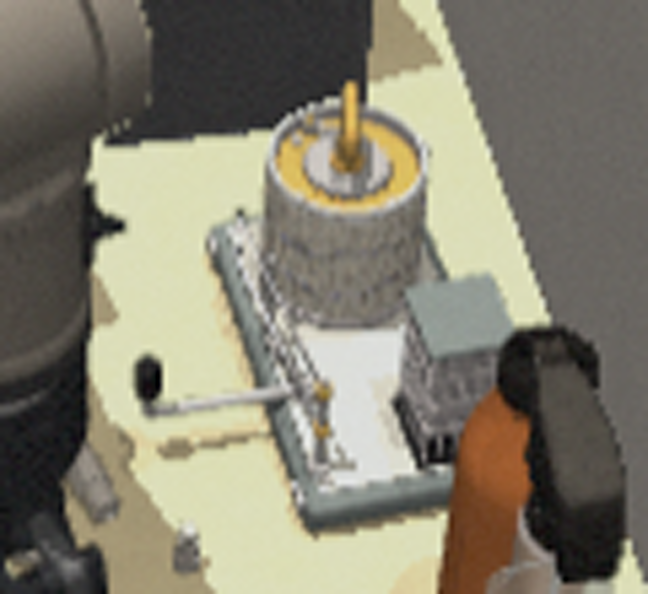

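The crop shows the drum rim (centre about 347,155), the key edge-on at (349,120), the knob at (148,378), the cage top and two front base corners (212,240) and (310,515). I'll fit the recorder pose to these.

```bash
cat > h.py <<'E'
import cv2,numpy as np
from scipy.optimize import least_squares
def proj(c,P):
    return cv2.projectPoints(np.array(P,float).reshape(-1,1,3),cv2.Rodrigues(np.array(c['R']))[0],np.array(c['t'],float),np.array([[c['fx'],0,c['cx']],[0,c['fy'],c['cy']],[0,0,1]]),np.array(c['distortion'],float))[0][:,0]
def world(p,P):
    P=np.array(P,float);c,s=np.cos(p[2]),np.sin(p[2])
    return np.c_[p[0]+c*P[:,0]-s*P[:,1],p[1]+s*P[:,0]+c*P[:,1],P[:,2]]
def fit(c,P,uv,p0=(0.45,-0.3,0)):
    s=least_squares(lambda p:(proj(c,world(p,P))-uv).ravel(),p0,loss='soft_l1')
    return s.x,proj(c,world(s.x,P))-uv
E
python3 - <<'E'
from bench import r
from h import *
c=r.camera_model("side")
uv=np.array([(347,155),(407,300),(490,272),(518,327),(430,358),(212,240),(310,515)])
uv=(uv+.5)/5.4-.5+np.array([255,220])
P=[(0,.05,.125),(0,-.05,.125),(.05,-.05,.125),(.05,-.1,.125),(0,-.1,.125),(-.065,.11,.026),(-.065,-.11,.026)]
p,res=fit(c,P,uv);print(p,res.round(2).tolist())
print("key",world(p,[(0,.05,.152)]), "knob",world(p,[(-.135,-.036,.065)]))
print("knob px", (proj(c,world(p,[(-.135,-.036,.065),(-.133,-.027,.065),(0,.05,.167),(0,.05,.137)]))-[255,220]+.5)*5.4)
k=world(p,[(0,.05,.152)])[0];cc=-np.array(c['R']).T@c['t'];print("view az of key deg",np.degrees(np.arctan2(k[1]-cc[1],k[0]-cc[0])))
E
```

```text
[ 0.47946084 -0.32930951  0.08883863] [[0.11, 0.6], [-0.84, -2.18], [0.22, -0.01], [1.0, 2.72], [0.43, 0.17], [-0.98, -3.18], [-0.19, 0.01]]
key [[ 0.47502475 -0.27950669  0.152     ]] knob [[ 0.3481872  -0.37714499  0.065     ]]
knob px [[150.78761452 387.18922799]
 [150.5175581  373.96680154]
 [352.16925611 105.0873387 ]
 [349.25503458 143.62381817]]
view az of key deg 75.0132064537371
```

```bash
python3 -m crank '[[0.1,0.1,0.1,0,1],[0.12,0.16,0.06,0.1,1],[0.12,0.16,0.06,0.15,1],[0.12,0.16,0.06,0.15,1],[0.12,0.16,0.06,0.15,1],[0.12,0.16,0.06,0.15,1],[0.12,0.16,0.06,0.15,1],[0.1,0.12,0.06,0.15,1]]'; python3 - <<'E'
from bench import r
import cv2
o=r.get_obs();print(o['tcp_pos'],o['orientation'],o['joints'])
for n in("wrist","side"):cv2.imwrite(f"pics/{n}1.png",r.grab_frame(n))
import json;c=r.camera_model("wrist");json.dump({k:(v.tolist() if hasattr(v,'tolist') else v) for k,v in c.items()},open("w1.json","w"))
E
```

```text
clock: 0.77
tcp_pos: [0.4356, -0.3878, 0.3356]
orientation: [-2.615, -1.739, -0.001]
contact_force: [0.5, 0.6, 0.9]
grip_width: 0.0855
gripper_force: 0.0
[ 0.43555777 -0.38781328  0.3355771 ] [-2.61524263e+00 -1.73921668e+00 -8.98138421e-04] [ 0.80979803  0.25854662 -0.23349142  1.63459144  0.0613536   1.25627377
  0.16770935]
```

View pics/wrist1.png

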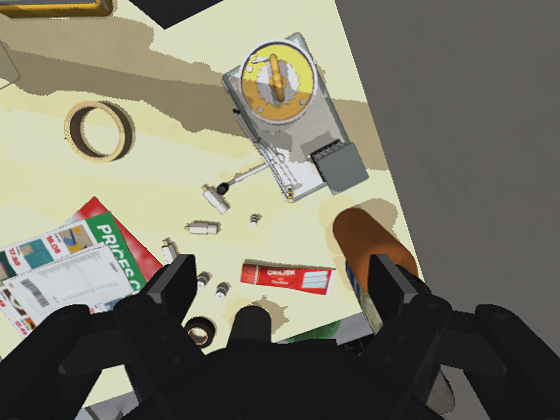

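The wrist picture shows the whole recorder: drum about (278,80), key along its centre, knob (222,188), cage top (340,165). Enlarging it for a precise fit.

```bash
python3 - <<'E'
import cv2
im=cv2.imread("pics/wrist1.png")[25:215,195:385]
cv2.imwrite("pics/wrist1c.png",cv2.resize(im,None,fx=3,fy=3,interpolation=cv2.INTER_CUBIC))
E
```

```text
(no output)
```

View pics/wrist1c.png

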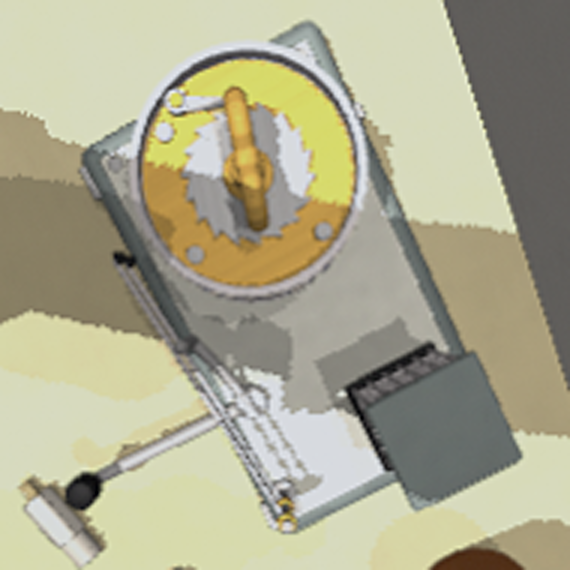

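Enlarged: rim centre (249,170), key bow ends (234,92)–(258,225), cage top corners (365,405),(475,352),(522,457),(415,510), base corners (86,153),(312,24),(285,530), knob (84,490).

```bash
cat > m.py <<'E'
from h import *
import json
from bench import r
c=json.load(open("w1.json"))
T=lambda a:(np.array(a,float)+.5)/3-.5+np.array([195,25])
uv=T([(249,170),(365,405),(475,352),(522,457),(415,510),(86,153),(312,24),(285,530)])
P=[(0,.05,.125),(0,-.05,.125),(.05,-.05,.125),(.05,-.1,.125),(0,-.1,.125),(-.065,.11,.026),(.065,.11,.026),(-.065,-.11,.026)]
p,res=fit(c,P,uv);print("wrist",p,res.round(1).tolist())
cs=r.camera_model("side")
uvs=(np.array([(347,155),(407,300),(490,272),(518,327),(430,358),(212,240),(310,515)])+.5)/5.4-.5+np.array([255,220])
# joint
Ps=P[:6]+P[7:]
s=least_squares(lambda q:np.r_[(proj(c,world(q,P))-uv).ravel(),(proj(cs,world(q,Ps))-uvs).ravel()],p,loss='soft_l1');print("joint",s.x)
for q in(p,s.x):
    k=world(q,[(0,.05,.160)])[0];print("key",k)
    # bow ends: solve radius/angle at z .160
    f=least_squares(lambda a:(proj(c,[[a[0]+.019*np.cos(a[2]),a[1]+.019*np.sin(a[2]),.160],[a[0]-.019*np.cos(a[2]),a[1]-.019*np.sin(a[2]),.160]])-T([(234,92),(258,225)])).ravel(),[k[0],k[1],1.3]);print("bow",f.x,np.degrees(f.x[2]),f.fun)
    L=[world(q,[(-.045+.09*np.cos(np.pi-t),-.035+.09*np.sin(np.pi-t),.078)])[0] for t in(0,.05,.1)]
    print("knob top px",(proj(c,L)-[195,25]+.5)*3, L)
E
python3 m.py
```

```text
wrist [ 0.48464603 -0.3238804   0.09148347] [[-0.2, 0.6], [-0.4, 0.4], [0.4, -1.4], [1.1, 0.2], [0.3, 0.8], [-4.1, -0.5], [0.6, -4.2], [-0.7, 3.5]]
joint [ 0.48409421 -0.32424458  0.09060048]
key [ 0.48007824 -0.27408949  0.16      ]
bow [ 0.47936455 -0.27472187  1.36331536] 78.11221612425332 [ 0.49362653  2.41781553 -0.50987176 -2.57534917]
knob top px [[ 82.35762395 501.00588905]
 [ 77.66578143 492.65951511]
 [ 73.37133445 484.07161819]] [array([ 0.35340802, -0.37106709,  0.078     ]), array([ 0.35310909, -0.3665775 ,  0.078     ]), array([ 0.35303493, -0.36207858,  0.078     ])]
key [ 0.47957038 -0.27444965  0.16      ]
bow [ 0.47936455 -0.27472187  1.36331535] 78.1122155020639 [ 0.49362672  2.41781549 -0.50987197 -2.57534913]
knob top px [[ 81.45467754 501.94889083]
 [ 76.76917699 493.60385773]
 [ 72.48111358 485.0177889 ]] [array([ 0.35281458, -0.37131537,  0.078     ]), array([ 0.35251962, -0.36682552,  0.078     ]), array([ 0.35244943, -0.36232653,  0.078     ])]
```

```bash
python3 -m crank '[[0.055,0.14,0,0.06,1],[0.055,0.14,0,0.06,1],[0.055,0.14,0,0.06,1],[0.055,0.145,0,0.06,1],[0,0,-0.15,0,1],[0,0,-0.15,0,1],[0,0,-0.15,0,1],[0,0,-0.1,0,1]]'; cat > s.py <<'E'
from bench import r
import numpy as np
from scipy.spatial.transform import Rotation as R
o=r.get_obs();M=R.from_rotvec(o['orientation']).as_matrix()
print(round(o['clock'],2),o['tcp_pos'].round(4) if hasattr(o['tcp_pos'],'round') else o['tcp_pos'],"yaw_y",np.degrees(np.arctan2(M[1,1],M[0,1])).round(1),"tilt",M[2,2].round(4),"j",np.round(o['joints'],2),"F",np.round(o['contact_force'],1),"M",np.round(o['moment'],2),"w",round(o['grip_width'],4),"gf",round(o['gripper_force'],1))
E
python3 s.py
```

```text
clock: 1.53
tcp_pos: [0.4762, -0.2781, 0.222]
orientation: [-2.447, -1.965, 0.003]
contact_force: [0.3, -0.3, -0.8]
grip_width: 0.0856
gripper_force: 0.0
1.53 [ 0.4762 -0.2781  0.222 ] yaw_y -12.5 tilt -1.0 j [ 0.68  0.31 -0.32  1.84  0.11  1.01  0.09] F [ 0.3 -0.3 -0.8] M [-0.01  0.03 -0.04] w 0.0856 gf 0.0
```

```bash
python3 -m crank '[[0.01,0.01,-0.1,0,1],[0,0,-0.1,0,1],[0,0,-0.1,0,1],[0,0,-0.1,0,1],[0,0,0,0,1],[0,0,0,0,1]]' >/dev/null; python3 s.py
```

```text
2.03 [ 0.4789 -0.2763  0.1443] yaw_y -12.5 tilt -1.0 j [ 0.66  0.4  -0.31  1.91  0.16  0.86  0.05] F [-0.2  0.3  0. ] M [-0.01  0.01 -0.04] w 0.0859 gf 0.0
```

Check the alignment with the wrist camera and a partial descent to grasp height.

```bash
python3 -m crank '[[0.004,0.008,-0.04,0.012,1],[0,0,0,0,1],[0,0,0,0,1]]' >/dev/null; python3 s.py; python3 - <<'E'
from bench import r
import cv2
cv2.imwrite("pics/wrist2.png",r.grab_frame("wrist"))
E
```

```text
2.28 [ 0.4811 -0.2748  0.1377] yaw_y -11.9 tilt -1.0 j [ 0.66  0.41 -0.31  1.92  0.16  0.84  0.05] F [-1.1  0.  -0.2] M [ 0.03  0.03 -0.05] w 0.0857 gf 0.0
```

View pics/wrist2.png

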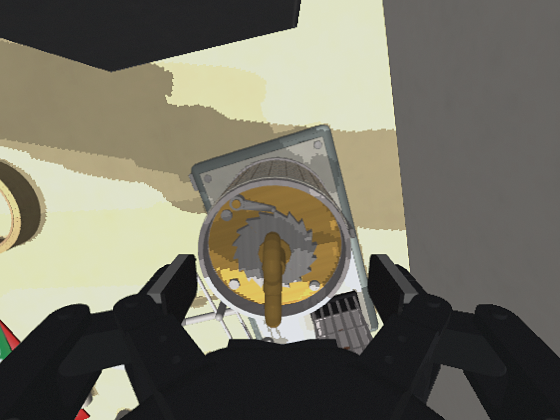

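```bash
python3 - <<'E'
from bench import r
from h import *
c=r.camera_model("wrist");o=r.get_obs();t=o['tcp_pos']
im=cv2.imread("pics/wrist2.png");hsv=cv2.cvtColor(im,cv2.COLOR_BGR2HSV)
print(c['fx'],c['cx'])
for z in(.137,.152,.167):print(z,proj(c,[[t[0],t[1],z]]),proj(c,[[.4796,-.2745,z],[.4796+.021*np.cos(1.363),-.2745+.021*np.sin(1.363),z],[.4796-.021*np.cos(1.363),-.2745-.021*np.sin(1.363),z]]).round(1).tolist())
for y in (270,285,300,315):print(y,im[y,255:292:2].tolist())
E
```

```text
289.19952460825033 282.0135189325752
0.137 [[283.15856733 259.93598947]] [[280.2, 259.8], [280.2, 223.1], [280.3, 293.8]]
0.152 [[283.29767421 273.54324396]] [[280.1, 273.4], [280.0, 233.4], [280.2, 310.1]]
0.167 [[283.46788842 290.19990641]] [[279.9, 290.0], [279.8, 246.1], [280.0, 329.9]]
270 [[125, 127, 128], [127, 128, 129], [116, 118, 120], [95, 94, 95], [35, 73, 94], [45, 86, 107], [46, 90, 112], [48, 93, 117], [51, 97, 123], [49, 94, 118], [48, 92, 115], [44, 85, 108], [40, 77, 97], [33, 62, 78], [43, 87, 110], [98, 105, 112], [125, 126, 128], [125, 126, 127], [121, 122, 125]]
285 [[96, 194, 223], [92, 194, 223], [186, 206, 215], [194, 204, 208], [48, 105, 125], [42, 82, 103], [46, 86, 108], [43, 83, 105], [42, 79, 100], [43, 81, 103], [45, 85, 106], [44, 86, 109], [43, 81, 102], [54, 80, 95], [206, 207, 208], [197, 198, 200], [204, 204, 207], [111, 145, 163], [95, 196, 225]]
300 [[96, 198, 228], [94, 193, 224], [92, 189, 223], [91, 189, 223], [95, 195, 228], [38, 69, 88], [45, 86, 107], [47, 88, 112], [47, 89, 112], [45, 88, 113], [46, 89, 112], [45, 86, 107], [40, 76, 96], [61, 122, 146], [99, 200, 226], [97, 198, 223], [97, 201, 223], [99, 204, 223], [97, 201, 224]]
315 [[236, 234, 231], [230, 228, 225], [180, 180, 178], [119, 118, 120], [94, 93, 94], [35, 72, 94], [46, 89, 111], [49, 92, 115], [49, 93, 118], [49, 94, 118], [47, 92, 116], [45, 88, 111], [41, 80, 100], [56, 73, 84], [82, 82, 85], [87, 87, 89], [98, 97, 97], [156, 154, 153], [194, 190, 187]]
```

The key sits at column 272 while the pads' middle is at 282, so I need about 5 mm toward -x before closing.

```bash
python3 -m crank '[[-0.026,0.006,-0.01,0,1],[0,0,0,0,1],[0,0,0,0,-1],[0,0,0,0,-1],[0,0,0,0,-1],[0,0,0,0,-1],[0,0,0,0,-1],[0,0,0,0,-1]]' 50 >/dev/null; python3 s.py
```

```text
3.0 [ 0.476  -0.2737  0.1352] yaw_y -11.9 tilt -1.0 j [ 0.66  0.4  -0.31  1.93  0.16  0.83  0.05] F [11.9 -2.5 -1.8] M [-0.67 -3.11  0.03] w 0.0123 gf 7.6
```

```bash
python3 -m crank '[[0,0,0,0,-1],[0,0,0,0,-1]]' 50 >/dev/null; python3 s.py
```

```text
3.17 [ 0.4765 -0.2737  0.1354] yaw_y -11.9 tilt -1.0 j [ 0.66  0.4  -0.31  1.93  0.16  0.83  0.05] F [ 2.8 -0.5 -1.3] M [-0.22 -0.83  0.03] w 0.0095 gf 48.8
```

```bash
python3 -m crank '[[0.003,0,0,-0.08,-1],[0,0,0,-0.15,-1],[0,0,0,-0.15,-1],[0,0,0,-0.15,-1],[0,0,0,-0.15,-1],[0,0,0,-0.15,-1],[0,0,0,-0.15,-1],[0,0,0,0,-1]]' 60 >/dev/null; python3 s.py
```

```text
3.83 [ 0.4788 -0.2753  0.1356] yaw_y -56.3 tilt -1.0 j [ 0.52  0.39 -0.14  1.94  0.07  0.81 -0.64] F [ 9.4 -5.5 -7.6] M [-1.29 -1.9   0.15] w 0.0082 gf 60.6
```

```bash
python3 -m crank '[[0.01,-0.006,0,-0.08,-1],[0,0,0,-0.15,-1],[0,0,0,-0.15,-1],[0,0,0,-0.15,-1],[0,0,0,-0.15,-1],[0,0,0,-0.15,-1],[0,0,0,-0.06,-1],[0,0,0,0,-1]]' 60 >/dev/null; python3 s.py
```

```text
4.5 [ 0.4796 -0.2778  0.1355] yaw_y -96.3 tilt -1.0 j [ 0.4   0.39  0.02  1.94 -0.01  0.8  -1.26] F [ 5.2 -9.3 -5.6] M [-1.94 -1.2   0.13] w 0.0086 gf 61.4
```

```bash
python3 -m crank '[[0.003,-0.006,0,0,1],[0,0,0,0,1],[0,0,0,0,1],[0,0,0,0,1],[0,0,0,0,1],[0,0,0,0,1]]' >/dev/null; python3 s.py; python3 -m crank '[[0,0,0,0.15,1],[0,0,0,0.15,1],[0,0,0,0.15,1],[0,0,0,0.15,1],[0,0,0,0.15,1],[0,0,0,0.15,1],[0,0,0,0.15,1],[0,0,0,0.15,1]]'>/dev/null;python3 s.py
```

```text
5.0 [ 0.4786 -0.2757  0.1351] yaw_y -96.0 tilt -1.0 j [ 0.4   0.39  0.01  1.94 -0.01  0.81 -1.26] F [ 0.2 -0.4  0.1] M [0.   0.01 0.04] w 0.0801 gf 0.0
5.67 [ 0.4786 -0.2759  0.1352] yaw_y -41.7 tilt -1.0 j [ 0.57  0.4  -0.2   1.93  0.1   0.82 -0.41] F [ 0.8  0.6 -0.1] M [ 0.02 -0.03 -0.06] w 0.0854 gf 0.0
```

```bash
python3 -m crank '[[0,0,0,0.15,1],[0,0,0,0.15,1],[0,0,0,0.15,1],[0,0,0,0.15,1],[0,0,0,0.15,1],[0,0,0,0.15,1],[0,0,0,0.15,1],[0,0,0,0.15,1]]'>/dev/null; python3 -m crank '[[0,0,0,0.15,1],[0,0,0,0.15,1],[0,0,0,0.15,1],[0,0,0,0.15,1],[0,0,0,0.15,1],[0,0,0,0.15,1],[0,0,0,0.15,1],[0,0,0,0.15,1]]'>/dev/null; python3 -m crank '[[0,0,0,0.15,1],[0,0,0,0.15,1],[0,0,0,0.15,1],[0,0,0,0,1],[0,0,0,0,1]]'>/dev/null; python3 s.py; python3 - <<'E'
from bench import r
import cv2
cv2.imwrite("pics/wrist3.png",r.grab_frame("wrist"))
E
```

```text
7.42 [ 0.4785 -0.276   0.1351] yaw_y 86.0 tilt -1.0 j [ 0.95  0.48 -0.69  1.9   0.39  0.89  1.57] F [ 0.3  0.7 -0.3] M [-0.02  0.02 -0.01] w 0.0855 gf 0.0
```

View pics/wrist3.png

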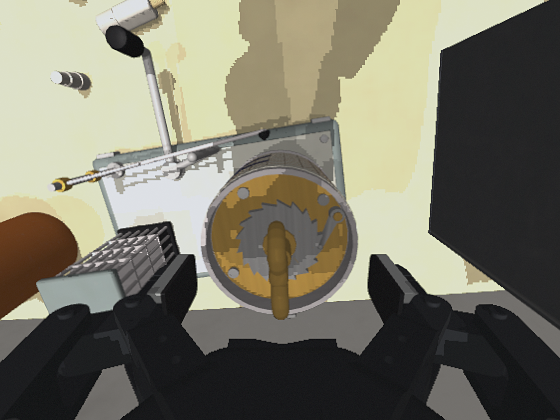

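The bow stands upright between the pads at column 279 (pads' middle 282), so it's aligned, about 2 mm toward -y. Gripping for the second stroke.

```bash
python3 -m crank '[[0.006,-0.01,0,0,1],[0,0,0,0,-1],[0,0,0,0,-1],[0,0,0,0,-1],[0,0,0,0,-1],[0,0,0,0,-1],[0,0,0,0,-1],[0,0,0,0,-1]]' 60 >/dev/null; python3 -m crank '[[0,0,0,0,-1],[0,0,0,-0.08,-1],[0,0,0,-0.15,-1],[0,0,0,-0.15,-1],[0,0,0,-0.15,-1],[0,0,0,-0.15,-1],[0,0,0,-0.1,-1],[0,0,0,0,-1]]' 60 >/dev/null;  python3 s.py
```

```text
8.8 [ 0.4791 -0.2801  0.1353] yaw_y 50.8 tilt -1.0 j [ 0.85  0.45 -0.55  1.9   0.31  0.87  1.03] F [-2.7 -4.   1.7] M [-1.09  0.6   0.17] w 0.0086 gf 60.5
```

```bash
python3 -m crank '[[-0.003,-0.004,0,-0.08,-1],[0,0,0,-0.12,-1],[0,0,0,-0.12,-1],[0,0,0,-0.12,-1],[0,0,0,-0.06,-1],[0,0,0,0,-1]]' 60 >/dev/null;  python3 s.py;  python3 -m crank '[[0,0,0,-0.06,-1],[0,0,0,-0.06,-1],[0,0,0,-0.06,-1],[0,0,0,0,-1]]' 60 >/dev/null;  python3 s.py
```

```text
9.3 [ 0.4779 -0.2811  0.1353] yaw_y 28.4 tilt -1.0 j [ 0.78  0.43 -0.46  1.91  0.26  0.86  0.69] F [-3.7 -6.1  3.3] M [-1.05  0.94  0.2 ] w 0.0085 gf 61.0
9.63 [ 0.4774 -0.2813  0.1353] yaw_y 20.3 tilt -1.0 j [ 0.76  0.43 -0.43  1.91  0.24  0.85  0.56] F [-5.7 -5.6  4.9] M [-1.09  1.21  0.2 ] w 0.0086 gf 61.1
```

```bash
for i in 1 2 ; do python3 -m crank '[[-0.004,-0.002,0,-0.06,-1],[0,0,0,-0.06,-1],[0,0,0,-0.06,-1],[0,0,0,0,-1]]' 60 >/dev/null;  python3 s.py; done
```

```text
9.97 [ 0.4771 -0.2815  0.1354] yaw_y 12.6 tilt -1.0 j [ 0.74  0.42 -0.4   1.91  0.22  0.85  0.44] F [-4.4 -6.   4.6] M [-1.59  1.27  2.56] w 0.0089 gf 127.2
10.3 [ 0.4771 -0.2813  0.1357] yaw_y 5.1 tilt -1.0 j [ 0.71  0.42 -0.37  1.92  0.21  0.84  0.32] F [-4.3 -6.5  5.1] M [-1.36  1.23  5.47] w 0.0091 gf 237.2
```

The moment jumped to 5.5 N m, so the stop was reached at yaw of about 18.5°. I'll back off the overpress and let go there.

```bash
python3 -m crank '[[0,0,0,0.08,-1],[0,0,0,0.08,-1],[0,0,0,0.08,-1],[0,0,0,0,-1],[0,0,0,0,-1]]' 60 >/dev/null;  python3 s.py
```

```text
10.72 [ 0.477  -0.2809  0.1355] yaw_y 15.1 tilt -1.0 j [ 0.75  0.42 -0.41  1.91  0.23  0.85  0.48] F [-2.6 -3.7  4.7] M [-0.64  1.11  1.17] w 0.0086 gf 96.8
```

```bash
python3 -m crank '[[0,0,0,0.03,-1],[0,0,0,0,1],[0,0,0,0,1],[0,0,0,0,1],[0,0,0,0,1],[0,0,0,0,1],[0,0,0,0,1]]' 60 >/dev/null;  python3 s.py; python3 -m crank '[[0,0,0.1,0,1],[0,0,0.15,0,1],[-0.1,0,0.2,0,1],[-0.2,0,0.1,0,1],[-0.2,0,0,0,1],[-0.1,-0.1,0,0,1],[0,0,0,0,1],[0,0,0,0,1]]'>/dev/null; python3 s.py; python3 - <<'E'
from bench import r
import cv2,json
c=r.camera_model("wrist");json.dump({k:(v.tolist() if hasattr(v,'tolist') else v) for k,v in c.items()},open("w4.json","w"))
cv2.imwrite("pics/wrist4.png",r.grab_frame("wrist"))
E
```

```text
11.3 [ 0.4779 -0.2793  0.1351] yaw_y 16.4 tilt -1.0 j [ 0.75  0.43 -0.42  1.91  0.23  0.85  0.5 ] F [-0.5 -0.2  1. ] M [-0.01 -0.02 -0.01] w 0.0802 gf 0.0
11.97 [ 0.3607 -0.3006  0.2414] yaw_y 16.2 tilt -1.0 j [ 0.95  0.15 -0.42  1.99  0.08  1.01  0.77] F [0.3 0.2 0.5] M [ 0.02 -0.   -0.03] w 0.0855 gf 0.0
```

View pics/wrist4.png

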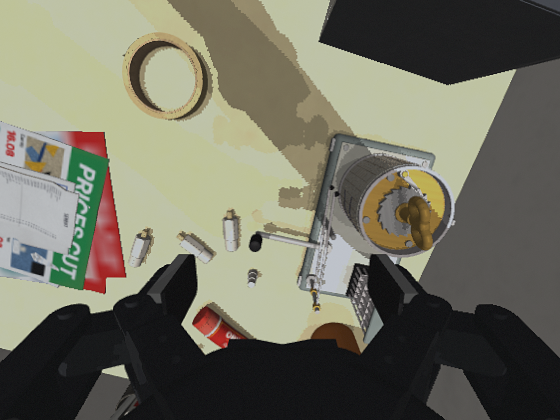

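The winding is done and the key is free; the knob shows at about (256,241), the drum rim centre at about (408,207), and the adapter stands at (253,278), clear of the lever.

```bash
python3 - <<'E'
from h import *
import json
c=json.load(open("w4.json"));im=cv2.imread("pics/wrist4.png")
# dark knob blob
m=(im[225:262,240:275].max(2)<60).astype(np.uint8);n,l,s,ce=cv2.connectedComponentsWithStats(m);i=1+s[1:,4].argmax();kp=ce[i]+[240,225];print("knob px",kp,s[i])
for p in([.4841,-.3242,.0906],[.483,-.3278,.0906]):
    print("rim c",proj(c,world(p,[(0,.05,.125)])))
    K=lambda t,z=.065:(-.045-.09*np.cos(t),-.035+.09*np.sin(t),z)
    for t in(0,.05,.1):print(t,proj(c,world(p,[K(t)])))
f=least_squares(lambda a:(proj(c,[[a[0],a[1],.067]])[0]-kp),[.35,-.37]).x;print("knob world",f)
b=least_squares(lambda a:(proj(c,[[a[0],a[1],.160],[a[2],a[3],.160]])-[(412,203),(424,243)]).ravel(),[.48,-.26,.48,-.3]).x;print("bow az",np.degrees(np.arctan2(b[1]-b[3],b[0]-b[2])),b)
p=[.483,-.327,.0906]
for t in(0,.1,.31,.5,.62,.66):print(t,world(p,[K(t)])[0],"push dir deg",np.degrees(p[2])+90-np.degrees(t))
E
```

```text
knob px [255.45251397 241.99441341] [  9   7  13  20 179]
rim c [[411.87347154 212.57031024]]
0 [[259.24348091 244.34690535]]
0.05 [[259.98116905 240.90934411]]
0.1 [[260.91024607 237.48969661]]
rim c [[409.28436958 215.77839187]]
0 [[257.5718781  246.79560967]]
0.05 [[258.30160792 243.37577405]]
0.1 [[259.22226011 239.97379106]]
knob world [ 0.34768459 -0.36876124]
bow az 128.82019439774734 [ 0.45770375 -0.26135361  0.48121032 -0.2905688 ]
0 [ 0.35172035 -0.37407073  0.065     ] push dir deg 95.19099762388525
0.1 [ 0.3513552  -0.36508189  0.065     ] push dir deg 89.46141967257702
0.31 [ 0.35350869 -0.34633991  0.065     ] push dir deg 77.42930597482973
0.5 [ 0.35878884 -0.33010257  0.065     ] push dir deg 66.54310786734409
0.62 [ 0.3636713  -0.32047648  0.065     ] push dir deg 59.66761432577421
0.66 [ 0.36555101 -0.31740646  0.065     ] push dir deg 57.37578314525092
```

The bow's line came out at 129°, against 107° when held at the stop, so it may have run back. I'll check it properly with a silhouette fit.

```bash
cat > bow.py <<'E'
from h import *
import json,sys
def bow(cam,img,xy0,out=None):
    c=json.load(open(cam));im=cv2.imread(img).astype(int)
    B,G,R_=im[...,0],im[...,1],im[...,2]
    ctr=proj(c,[[*xy0,.15]])[0]
    m=((R_-B>35)&(R_<200)&(R_-G>12)).astype(np.uint8)
    yy,xx=np.mgrid[:420,:560];m[(xx-ctr[0])**2+(yy-ctr[1])**2>48**2]=0
    best=[]
    for a in range(0,180,3):
        for dx in np.arange(-.006,.007,.002):
            for dy in np.arange(-.006,.007,.002):
                u=np.array([np.cos(np.radians(a)),np.sin(np.radians(a))]);v=np.array([-u[1],u[0]])
                P=[[*(np.array(xy0)+[dx,dy]+i*.021*u+j*.0045*v),z] for i in(-1,1) for j in(-1,1) for z in(.137,.167)]
                h=cv2.convexHull(proj(c,P).astype(np.float32)).round().astype(np.int32)
                q=np.zeros_like(m);cv2.fillConvexPoly(q,h,1)
                best.append((float((q&m).sum()/(q|m).sum()),a,round(dx,3),round(dy,3)))
    best.sort(reverse=True);print(img,m.sum(),best[:4])
    if out:
        x,y=ctr.astype(int);cr=cv2.imread(img)[y-50:y+50,x-50:x+50];mk=cv2.cvtColor(m[y-50:y+50,x-50:x+50]*255,cv2.COLOR_GRAY2BGR)
        cv2.imwrite(out,cv2.resize(np.hstack([cr,mk]),None,fx=4,fy=4,interpolation=cv2.INTER_CUBIC))
bow("w1.json","pics/wrist1.png",[.4785,-.277])
bow("w4.json","pics/wrist4.png",[.4785,-.277],"pics/c4.png")
E
python3 bow.py
```

```text
pics/wrist1.png 1701 [(0.14180672268907563, 72, np.float64(-0.002), np.float64(-0.006)), (0.1415694591728526, 75, np.float64(-0.002), np.float64(-0.006)), (0.1412639405204461, 78, np.float64(-0.002), np.float64(-0.006)), (0.14113326337880377, 81, np.float64(-0.002), np.float64(-0.006))]
pics/wrist4.png 2512 [(0.44382801664355065, 96, np.float64(-0.002), np.float64(0.006)), (0.43973601945119833, 99, np.float64(-0.002), np.float64(0.006)), (0.4393728222996516, 93, np.float64(-0.002), np.float64(0.006)), (0.43752163378331604, 96, np.float64(-0.002), np.float64(0.004))]
```

View pics/c4.png

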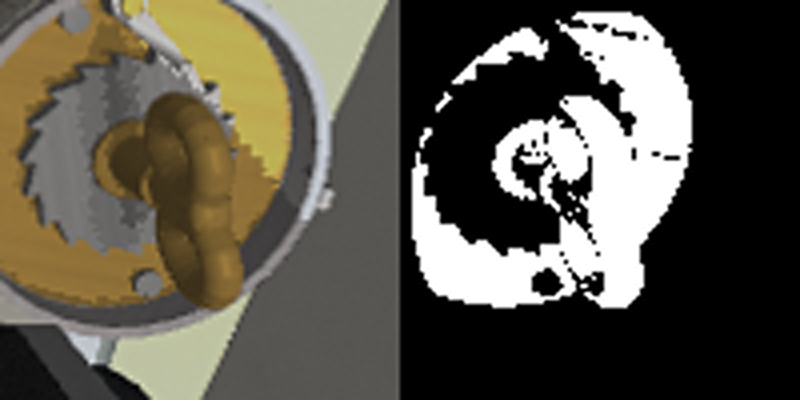

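```bash
python3 - <<'E'
from h import *
import json
c=json.load(open("w4.json"));x=[.4785,-.277]
o=proj(c,[[*x,.15]])[0].astype(int)-50
for a in(95,101,107,113,119,128):
    u=np.array([np.cos(np.radians(a)),np.sin(np.radians(a))])
    print(a,[((proj(c,[[*(x+s*.021*u),z]])[0]-o)*4).round().astype(int).tolist() for s in(1,-1) for z in(.137,.167)])
print("stem",[((proj(c,[[*x,z]])[0]-o)*4).round() for z in(.125,.137)])
E
```

```text
95 [[204, 94], [275, 130], [144, 268], [205, 324]]
101 [[194, 93], [265, 129], [154, 270], [216, 326]]
107 [[184, 92], [253, 128], [163, 270], [226, 326]]
113 [[174, 93], [242, 129], [173, 269], [237, 325]]
119 [[164, 95], [231, 131], [182, 268], [248, 324]]
128 [[149, 99], [214, 136], [196, 264], [264, 319]]
stem [array([151., 167.]), array([173., 183.])]
```

The bow lies at about 115–118°, one small step back from the 108° stop, which fits the 4.32 catch (a whole tooth lower would be 134°). So the clock is wound. Now I'll shut the fingers and go behind the knob.

```bash
python3 -m crank '[[-0.016,-0.1,0,-0.128,-1],[-0.016,-0.1,0,-0.128,-1],[-0.016,-0.1,0,-0.128,-1],[-0.016,-0.1,0,-0.128,-1],[-0.016,-0.1,0,-0.128,-1],[0,0,-0.15,0,-1],[0,0,-0.15,0,-1],[0,0,-0.15,0,-1]]' 40 >/dev/null; python3 s.py; python3 -m crank '[[0,0,0,0,-1],[0,0,-0.15,0,-1],[0,0,-0.15,0,-1],[0,0,-0.15,0,-1],[0,0,0,0,-1],[0,0,0,0,-1]]' >/dev/null; python3 s.py;python3 - <<'E'
from bench import r
import cv2
cv2.imwrite("pics/wrist5.png",r.grab_frame("wrist"))
E
```

```text
12.68 [ 0.3478 -0.3993  0.15  ] yaw_y -12.3 tilt -1.0 j [ 0.97  0.35 -0.28  1.97  0.13  0.84  0.4 ] F [-0.1  0.2 -0.8] M [ 0.01 -0.02  0.01] w 0.0004 gf 0.0
13.18 [ 0.3466 -0.3988  0.0612] yaw_y -12.3 tilt -1.0 j [ 0.94  0.48 -0.25  2.02  0.19  0.66  0.35] F [-0.8 -0.9  0.7] M [-0.02 -0.   -0.  ] w 0.0002 gf 0.0
```

View pics/wrist5.png

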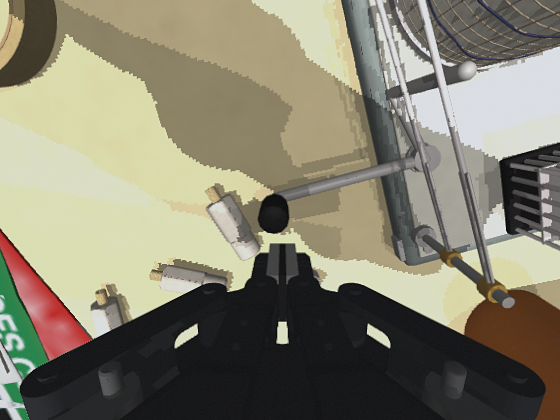

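Picture: the knob at (273,213) stands right ahead of the shut fingers (283,260), with nothing in between. Pushing along the arc.

```bash
python3 -m crank '[[0,0.03,-0.02,0,-1],[0,0.03,0,0,-1],[0,0.03,0,0,-1],[0.002,0.03,0,0,-1],[0.005,0.03,0,0,-1],[0.008,0.03,0,0,-1],[0.01,0.03,0,0,-1],[0,0,0,0,-1]]' >/dev/null; python3 s.py; python3 -m crank '[[0.012,0.02,0,0,-1],[0.012,0.02,0,0,-1],[0,0,0,0,-1]]' >/dev/null; python3 s.py
```

```text
13.9 [ 0.3514 -0.3559  0.0571] yaw_y -12.2 tilt -1.0 j [ 0.88  0.46 -0.26  2.09  0.2   0.62  0.27] F [-0.1  1.2  0.7] M [0.03 0.03 0.02] w 0.0 gf 0.0
14.15 [ 0.3563 -0.3486  0.057 ] yaw_y -12.3 tilt -1.0 j [ 0.86  0.46 -0.26  2.1   0.2   0.61  0.25] F [0.6 0.4 0.4] M [-0.02  0.02  0.03] w -0.0001 gf 0.0
```

```bash
cat > k.py <<'E'
from bench import r
import cv2,numpy as np
im=r.grab_frame("wrist");g=im.max(2)
for y in range(180,262,6):print(y,"".join("#" if v<50 else "+" if v<110 else "." for v in g[y,230:340:2]))
E
python3 k.py; python3 - <<'E'
import cv2
g=cv2.imread('pics/wrist5.png').max(2)
for y in range(180,262,6):print(y,"".join("#" if v<50 else "+" if v<110 else "." for v in g[y,230:340:2]))
E
```

```text
180 .......................................................
186 .......................................................
192 .......................................................
198 .......................................................
204 .......................................................
210 .....................+++++++...........................
216 .................+#########.........+++++++............
222 ...............+#############+++...................++++
228 ...............##############..............++++........
234 ..............###############+.........................
240 ..............###############..........................
246 ...............##############++++......................
252 ..................##########+++++......................
258 .............######++++++###++++++######...............
180 ............................................+++++......
186 .................+................+++++................
192 ......................+++++++++........+....++.........
198 .+................#########+.++++++....................
204 ...+............#############..........................
210 .....+.........##############+.........................
216 ......++......+###############.........................
222 ......+++.....+##############..........................
228 ....+++++++.....###########+...........................
234 .....+++++++...........................................
240 ....+.+++++.++.........................................
246 ..............+.....+++++###+++++......................
252 ....................+++++###+++++......................
258 .............######++++++###++++++######...............
```

The knob is in contact and moving with the fingers. I'll keep on to the stop.

```bash
for i in 1 2 3; do python3 -m crank '[[0.012,0.02,0,0,-1],[0,0,0,0,-1]]' >/dev/null; python3 s.py; done
```

```text
14.37 [ 0.3584 -0.345   0.057 ] yaw_y -12.3 tilt -1.0 j [ 0.86  0.45 -0.26  2.1   0.2   0.61  0.24] F [-0.8  0.6 -0.4] M [ 0.02  0.06 -0.03] w -0.0003 gf 0.0
14.53 [ 0.3609 -0.3408  0.057 ] yaw_y -12.3 tilt -1.0 j [ 0.85  0.45 -0.26  2.1   0.2   0.61  0.23] F [ 0.4  0.2 -0.7] M [-0.07  0.02  0.02] w -0.0001 gf 0.0
14.7 [ 0.3614 -0.3399  0.0571] yaw_y -12.4 tilt -1.0 j [ 0.84  0.45 -0.26  2.1   0.2   0.61  0.22] F [-4.3 -7.5 -0.7] M [-1.55  0.77  0.1 ] w 0.0001 gf 3.9
```

```bash
python3 -m crank '[[0.008,0.013,0,0,-1],[0,0,0,0,-1]]' >/dev/null; python3 s.py; python3 k.py | tail -9; python3 -m crank '[[-0.02,-0.05,0,0,-1],[-0.04,-0.12,0,0,-1],[0,0,0,0,-1],[0,0,0,0,-1]]' >/dev/null; python3 s.py; python3 - <<'E'
from bench import r
from h import *
c=r.camera_model("wrist");im=r.grab_frame("wrist");cv2.imwrite("pics/wrist6.png",im);g=im.max(2)
for y in range(150,262,8):print(y,"".join("#" if v<50 else "+" if v<110 else "." for v in g[y,230:400:3]))
p=[.483,-.327,.0906]
K=lambda t:(-.045-.09*np.cos(t),-.035+.09*np.sin(t),.075)
for t in(0,.31,.5,.56,.62):print(t,proj(c,world(p,[K(t)]))[0].round(1))
E
```

```text
14.87 [ 0.3616 -0.3396  0.0572] yaw_y -12.6 tilt -1.0 j [ 0.83  0.45 -0.26  2.1   0.2   0.61  0.22] F [ -8.2 -14.   -1.9] M [-2.95  1.51  0.14] w -0.0002 gf 7.6
210 ....................++++...............................
216 .................+########+...++++.....................
222 ...............#############+++.........++++...........
228 ..............##############+.....++..............+++..
234 ..............##############+...............++.........
240 .............################.........................+
246 ..............##############+++++......................
252 ................############+++++......................
258 .............######++++++###++++++######...............
15.25 [ 0.3521 -0.37    0.057 ] yaw_y -12.5 tilt -1.0 j [ 0.9   0.47 -0.26  2.07  0.2   0.63  0.29] F [0.4 0.4 0.1] M [ 0.04 -0.01 -0.01] w -0.0001 gf 0.0
150 .............................................++++++++....
158 ............########.........................+++++++++...
166 ..........+##########.........................#+++++++...
174 ..........###########+++..........++..........+++++++++..
182 ...........#########+..........+...........+...++++++++..
190 .......................................+...........+++++.
198 ...............................................++........
206 .................................................#++++.++
214 ..................................................+++++++
222 ..................................................+++++++
230 ...................................................#+++++
238 .+.................................................++++++
246 ..............+++##+++..............................+++++
254 ..........###++++##++++###...........................#+++
0 [284.4 284.9]
0.31 [275.2 231.6]
0.5 [278.7 195.4]
0.56 [281.3 183.6]
0.62 [284.8 171.8]
```

```bash
python3 -m crank '[[0,-0.05,0.1,0,-1],[0,0,0.2,0,-1],[0,0,0.2,0,-1],[0,0,0.2,0,-1],[0,0,0,0,-1],[0,0,0,0,-1],[0,0,0,0,-1],[0,0,0,0,-1]]' >/dev/null; python3 s.py; python3 -c "
from bench import r
print(r.hand_in())"
```

```text
15.97 [ 0.3519 -0.3777  0.1957] yaw_y -12.3 tilt -1.0 j [ 0.96  0.28 -0.3   1.95  0.1   0.93  0.39] F [ 0.2  0.7 -0.3] M [0.04 0.   0.  ] w 0.0002 gf 0.0
the job is handed in; nothing more can be done
None
```

The job is handed in at about 16 s: I wound the clock to its stop in two grasps, then pushed the pen lifter to its stop, without viewing the pens on the chart; the first try at the stop over-pressed the key to 5.5 N m and about 237 N pad force before I backed off.

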